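Seat the box section and clamp it with the wing knob

TASK

Get the box section ready for drilling: slide it along the fixture until its end sits fully home against the end stop, then turn the wing knob clockwise until the cam holds the piece firmly, snug but not overtightened, and let go. Work gently: do not ram the stop, do not lean on the thin shield beside the knob, and leave the wrench, the can and the offcut alone.

Things in the scene. Friction and masses are not known exactly. Their poses are not given: they have to be found in the camera images.
- fixture: Steel drilling fixture bolted to the bench: a flat bed 320 x 170 mm, 12 mm thick. Origin on the bench under the bed, its x axis runs along the channel towards the end stop, y towards the low side fence, z up. The fence is a bar along x whose inner face is at y = +45 mm, its top 27 mm above the bench.
- stop_face (a point): Centre of the end stop's face that the piece is to sit against, 27 mm above the bench; axes as the fixture's (the face looks to -x).
- piece: The piece to be clamped: a cream box section, closed with caps at both ends, 150 mm long (its x), 40 mm wide (y), 30 mm high, about 0.4 kg. Origin at the centre of its underside. It lies loose on the bed beside the fence, 15 to 50 mm short of the end stop, its x towards the stop.
- piece_mid (a point): Centre of the piece, half-way up; axes as the piece's.
- piece_end (a point): Centre of the piece's end face that goes against the end stop (75 mm ahead of its centre along x).
- wing_grip (a point): On the knob's axis, at the place to grip, half-way up the wings, 78 mm above the bench. The black knob has two flat upright wings in line, 68 mm across (along this point's x) and 9 mm thick (its y), from 66 to 92 mm above the bench; z up. The wings pass over the piece and sweep 6 mm clear of the shield. Gripped with 30 N the fingers slip on them at about 0.3 N m, with 80 N near 0.8.
- wing (a joint): Angle of the wing knob, rad, 0 to 2.6, growing clockwise seen from above (tightening); starts at 0 to 0.3. It turns the cam. Free, it turns easily (under 0.1 N m) and it stays where it is left. Where the cam meets the piece differs from time to time, somewhere between 0.7 and 1.6: it must be felt. Then see the cam. More than about 1.5 rad needs a second grasp.
- cam: Steel eccentric disc, 36 mm across, under the wings, fast on the knob. Turned, it first nudges the piece to the fence (0.1 to 0.2 N m at the knob), then the turning moment climbs steeply, 0.2 to 0.4 N m per 0.05 rad. Firm is about 0.6 N m (15 to 30 N of clamping); under 0.4 is loose, over 1 N m overtightened. Origin on the knob's axis 12 mm above the bench, axes as the wings'.
- shield: Thin aluminium spatter shield beside the knob on the end stop's side. Origin on the knob's axis 12 mm above the bench, axes as the fixture's: an upright plate at x = 40 to 43 mm, y = -54 to +4 mm, top 100 mm above the bench; 50 mm over the bench and up it reaches to y = +18 mm, over the piece. Room for fingers opened a little round the blade, not opened wide.
- wrench: A loose wrench on the bench, not to be moved.
- can: A closed can 140 mm tall, 60 mm across, not to be moved. Origin at the centre of its underside.
- offcut: A loose cream angle offcut, 90 x 50 x 50 mm, not to be moved. Origin at the centre of its underside.
- end_stop: The end stop, an aluminium block across the channel at the end of the bed, 22 mm thick, 45 mm wide, its top 36 mm above the bench. Origin at the centre of its underside on the bed, axes as the fixture's.
Things that resemble listed ones, but are neither listed nor needed, are in the scene too. Leave any black or purple look-alike of the piece alone.

How it is judged:
By the outcome, as a careful person would: the job done as asked, in the order asked, and still so for the second after the job is handed in, with the robot touching nothing.
It also fails if it takes over 72 s, if anything falls off the work surface, if the arm or the gripper's body presses on something with over 40 N, if the wrist force passes 120 N, or if a joint passes its speed limit or range.

ROBOT

A 6-joint arm with a two-finger parallel gripper is mounted at the origin on the work surface. World frame = base frame: x ahead of the robot, y to its left, z up, the work surface at z = 0. Lengths are in m, angles in rad, forces in N, time in s.
With the tool pointing down it reaches from about 0.4 to 0.925 m from the base axis. Payload 3.4 kg.
Tool frame: the origin (TCP) lies at the very end of the fingers, on their centre line; the grasp point (between the pads) lies manip.grip_depth behind it (manip.grip_depth is the distance from the TCP to the grasp point, in m); z points along the fingers, y is the line along which they close (so a half turn about z gives the same grasp; the last joint's range is limited). The gripper opens to 85 mm and grips with 20 to 120 N. Pads are 22 mm wide; open, the fingers measure 114 mm over their backs; the gripper's body (76 mm by 85 mm) begins 54 mm behind the grasp point. The pads swing forward as they close: fully open they stand 13 mm farther back than shut.
Start: joints at [-1.381, 0.307, 1.506, -0, 1.328, -0.073], TCP at [0.15, -0.555, 0.231] pointing down, gripper open.
Joint ranges: [-3.12, 3.12], [-1.05, 2.28], [0.14, 2.33], [-1.42, 4.57], [0.1, 2.73], [-2.68, 2.68]. Speed limits (rad/s): [2.57, 2.57, 3.14, 3.14, 3.14, 3.14].

INTERFACE

Orientations are given as a rotation vector (axis times angle).
In Python, from bench import monitor, read_camera, get_calibration, workorder, manip gives the robot as it stands.
- The arm moves only by the shell command python3 -m pendant 'ROWS'. ROWS is text: rows parted by semicolons, each of 5 numbers parted by spaces: the shift along the tool's x, y, z each as a share of 500 mm, from -1 to 1, then the turn about the tool's z as a share of 360 degrees, from -1 to 1, then the opening, from -1 (shut) to 1 (fully open). In form: tx ty tz twist gripper; .... A call has 1 to 10 rows; each row is the pose to reach, as a shift and turn from the pose commanded when the call began, along the tool's axes at that moment, turning the shorter way round; what a row does not reach only later rows make up. A row lasts 1/10 s, in which the tool goes at most 50 mm and 8.59 degrees, less where a joint would pass 70% of its speed; a pose out of reach is approached as far as the arm can. A call with a number of a shift or a turn outside -1 to 1 is refused whole. A call with a gripper value outside its range is refused whole. The fingers move at their own pace and stop on an object; the grip force is fixed at half the most. Time passes only in rows, so rows that repeat a pose let the fingers close. It gives the time, the measured TCP pose, the force, the opening and the grip force at its end, in the units of the state.
- monitor.state(): the state, without advancing time (a new reading comes with each control period).
- read_camera(name): name is "side" or "top" or "wrist"; returns the picture (420x560x3 uint8, blue, green, red); there is no depth.
- get_calibration(name): a dict with "intrinsics" (3x3 intrinsics, pixels), "k1" (the pictures are not rectified: a ray, as slopes to the right and down, at radius r is drawn at 1 + k1 r^2 times it, then the intrinsics apply), "T" (4x4, takes a point from camera to world coordinates). Camera axes: x right, y up, looking along -z (the intrinsics and any distortion apply to the point x, -y, -z); pixel columns grow to the right and rows downward; lengths in m; the calibration is good to about 2 mm. A picture is of the moment at which its call begins: read the wrist's pose just before it. get_calibration takes no time and is no camera call; for the wrist camera it gives the pose at the moment of the call.
- workorder.finish_job(): hands the job in; it is judged then, once.
The state is a dict: "clock": time; "q": joint angles; "joint_vel": joint speeds; "joint_torque": joint torques, N m; "ee_pos": TCP position; "ee_rot": TCP orientation; "wrist_force": force on the tool from outside, world axes, zero at the start; "moment": the same for the moment, N m; "width": opening from 0.0 (shut) to 1.0 (fully open); "finger_force": force on a finger pad.
Only numpy, scipy, OpenCV 4.12 (cv2) and the standard library are available. Lean on these libraries where they do the work, as an engineer would, in place of code of your own. Each camera call takes 0.05 s, during which the arm holds its last target. There are 200 camera calls.

## Working session

There is one attempt and no reset: what is moved stays moved. The work goes in short steps, Python scripts to look and compute and a shell command to move; the robot and the scene stay as the last step left them, time stands still between calls to the robot, and variables do not carry over. Pictures are saved under pics/ and viewed, at most 10 in all, crops included, and the job is handed in when it is done.

```bash
ls; mkdir -p pics; python3 - <<'E'
from bench import monitor, read_camera, get_calibration, manip
import cv2
print(manip.grip_depth); s=monitor.state(); print(s)
for n in("top","side"):
    im=read_camera(n); cv2.imwrite(f"pics/{n}0.png",im); c=get_calibration(n); print(n,c)
E
```

```text
pics
0.0187
{'clock': 0.0, 'q': array([-1.38053266e+00,  3.07553723e-01,  1.50767258e+00,  3.56835589e-06,
        1.32838552e+00, -7.35016074e-02]), 'joint_vel': array([ 0.00015895, -0.0002107 , -0.00247683, -0.0022219 ,  0.00129713,
       -0.00139146]), 'joint_torque': array([ 8.81498945e-04, -4.57544661e+01, -2.51910084e+01, -4.40711055e-04,
        1.31940577e-02, -2.01384927e-05]), 'ee_pos': array([ 0.14975775, -0.55443746,  0.23039238]), 'ee_rot': array([-3.11231307e+00, -4.12855083e-01,  1.79515909e-04]), 'wrist_force': array([0.77863445, 0.17759968, 0.43567504]), 'moment': array([ 0.0368997 , -0.03236454,  0.00435434]), 'finger_force': 0.0, 'width': 1.001542947014467}
top {'intrinsics': array([[388.87371246,   0.        , 280.13102735],
       [  0.        , 388.87371246, 209.97971069],
       [  0.        ,   0.        ,   1.        ]]), 'k1': -0.09620968428282098, 'T': array([[-0.02607351,  0.99444609, -0.10196641,  0.4224271 ],
       [-0.99937855, -0.02835059, -0.02094639, -0.0233015 ],
       [-0.02372087,  0.1013569 ,  0.99456729,  1.00686229],
       [ 0.        ,  0.        ,  0.        ,  1.        ]])}
side {'intrinsics': array([[435.89613913,   0.        , 280.14920789],
       [  0.        , 435.89613913, 213.19041357],
       [  0.        ,   0.        ,   1.        ]]), 'k1': -0.10267845614377709, 'T': array([[-0.88671335,  0.25346198, -0.38664771,  0.10443448],
       [-0.46227188, -0.4740629 ,  0.74937913,  0.77541769],
       [ 0.00664379,  0.84322085,  0.53752625,  0.63003926],
       [ 0.        ,  0.        ,  0.        ,  1.        ]])}
```

View pics/top0.png

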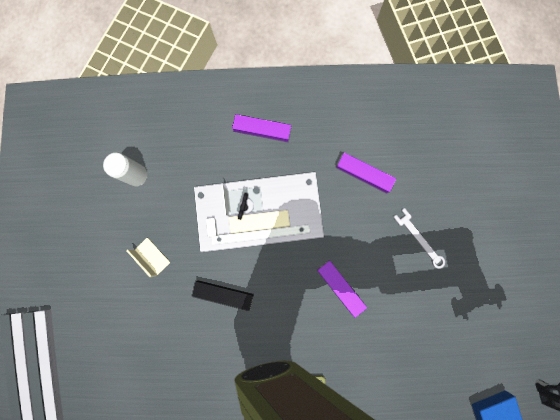

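View pics/side0.png

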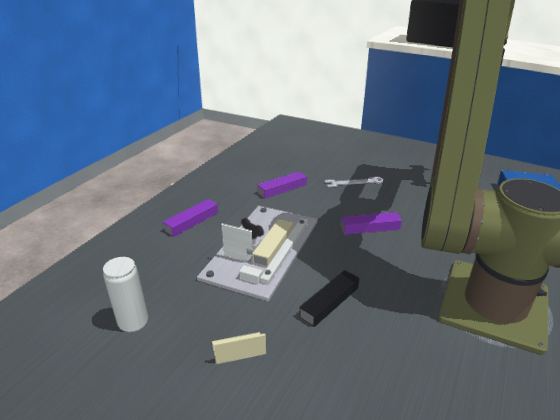

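The top view shows the fixture at (195–323, 172–250), the end stop at its left (211, 228), the piece at (235–290, 220), and the knob at (243, 205). The shield is at column 226. I'll zoom in on both views.

```bash
cat > h.py <<'E'
import numpy as np, cv2
from bench import get_calibration
def ray(n,uv,c=None):
    c=c or get_calibration(n); K=c["intrinsics"]
    p=np.array([(uv[0]-K[0,2])/K[0,0],(uv[1]-K[1,2])/K[1,1]]); rd=np.linalg.norm(p); r=rd
    for _ in range(30): r=rd/(1+c["k1"]*r*r)
    p=p*(r/rd if rd>0 else 1)
    T=c["T"]; return T[:3,3],T[:3,:3]@np.array([p[0],-p[1],-1])
def onz(n,uv,z,c=None):
    o,d=ray(n,uv,c); return o+d*(z-o[2])/d[2]
def proj(n,P,c=None):
    c=c or get_calibration(n); K=c["intrinsics"]; T=c["T"]
    q=T[:3,:3].T@(np.array(P)-T[:3,3]); p=np.array([q[0],-q[1]])/-q[2]
    p=p*(1+c["k1"]*(p@p)); return K[0,0]*p[0]+K[0,2],K[1,1]*p[1]+K[1,2]
E
python3 - <<'E'
import cv2,numpy as np
t=cv2.imread("pics/top0.png");s=cv2.imread("pics/side0.png")
a=cv2.resize(t[160:262,185:335],None,fx=5.2,fy=5.2,interpolation=cv2.INTER_CUBIC)
cv2.imwrite("pics/tz.png",a)
b=cv2.resize(s[200:300,195:325],None,fx=6,fy=6,interpolation=cv2.INTER_CUBIC)
cv2.imwrite("pics/sz.png",b)
E
```

```text
(no output)
```

View pics/tz.png

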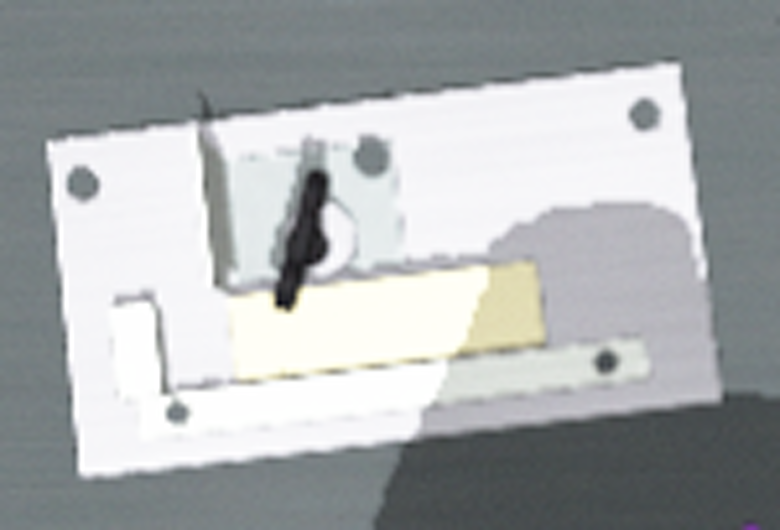

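View pics/sz.png

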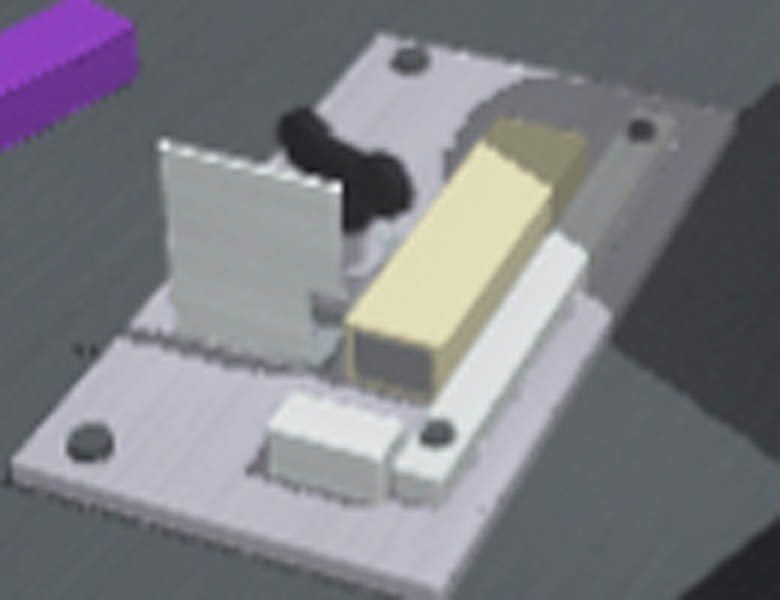

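The zooms show the plate corners, the piece corners at (232,295), (540,262), (545,345) and (236,380), the stop face edge at (155,292)–(165,388), and the wing tips at (317,172) and (285,305). Next I'll convert these to world positions.

```bash
python3 - <<'E'
from h import *
np.set_printoptions(precision=4,suppress=True)
f=lambda p,z,:onz("top",((p[0]+.5)/5.2-.5+185,(p[1]+.5)/5.2-.5+160),z)
g=lambda p,z:onz("side",((p[0]+.5)/6-.5+195,(p[1]+.5)/6-.5+200),z)
C=[f(p,.012) for p in((47,143),(681,63),(721,402),(83,477))]
S=[g(p,.012) for p in((12,463),(380,35),(740,112),(443,592))]
for a,b in zip(C,S): print(a,b)
for nm,C in(("top",C),("side",S)):
    m=sum(C)/4; xd=(C[0]+C[3]-C[1]-C[2])/2; yd=(C[3]+C[2]-C[0]-C[1])/2
    print(nm,m,np.linalg.norm(xd),np.linalg.norm(yd),np.degrees(np.arctan2(xd[1],xd[0])),np.degrees(np.arctan2(yd[1],yd[0]))+180)
m=sum(C)/4
print("piece top",[f(p,.042) for p in((232,295),(540,262),(545,345),(236,380))])
print("piece side front top corners, rear",[g(p,.042) for p in((347,323),(438,350),(497,118),(587,138))])
print("stop top",[f(p,.036) for p in((155,292),(165,388))], [g(p,.036) for p in((290,393),(402,430))])
print("wing top",[f(p,.092) for p in((317,172),(285,305))],[g(p,.092) for p in((300,112),(388,165))])
print("shield top corners side",[g(p,.1) for p in((162,143),(341,186))],[f(p,.1) for p in((203,95),)])
E
```

```text
[0.591  0.2223 0.012 ] [0.59   0.2244 0.012 ]
[ 0.6217 -0.097   0.012 ] [ 0.6203 -0.0926  0.012 ]
[ 0.4523 -0.1106  0.012 ] [ 0.4513 -0.1108  0.012 ]
[0.4235 0.2049 0.012 ] [0.4218 0.2092 0.012 ]
top [0.5221 0.0549 0.012 ] 0.31875060695403806 0.16919063796998352 95.35070391054826 5.246441395291214
side [0.5208 0.0576 0.012 ] 0.3198405919027254 0.1694514537291389 95.36310327133742 5.660070277041399
piece top [array([0.509 , 0.1249, 0.042 ]), array([ 0.5208, -0.0237,  0.042 ]), array([ 0.4809, -0.025 ,  0.042 ]), array([0.4681, 0.1235, 0.042 ])]
piece side front top corners, rear [array([0.5052, 0.1298, 0.042 ]), array([0.4682, 0.128 , 0.042 ]), array([ 0.5205, -0.0167,  0.042 ]), array([ 0.4815, -0.0208,  0.042 ])]
stop top [array([0.5121, 0.1634, 0.036 ]), array([0.4654, 0.159 , 0.036 ])] [array([0.5065, 0.1679, 0.036 ]), array([0.4613, 0.1667, 0.036 ])]
wing top [array([0.56  , 0.0773, 0.092 ]), array([0.4993, 0.0929, 0.092 ])] [array([0.5524, 0.082 , 0.092 ]), array([0.5056, 0.097 , 0.092 ])]
shield top corners side [array([0.5792, 0.1336, 0.1   ]), array([0.5078, 0.1264, 0.1   ])] [array([0.596 , 0.1282, 0.1   ])]
```

```bash
cat >> h.py <<'E'
from bench import monitor
from scipy.spatial.transform import Rotation as R
A=np.radians(95.4); XD=np.array([np.cos(A),np.sin(A)]); YD=np.array([-XD[1],XD[0]]); F0=np.array([.5215,.056])
def fw(fx,fy): return F0+fx*XD+fy*YD
def wf(p): d=np.array(p)[:2]-F0; return np.array([d@XD,d@YD])
def plan(xy,z,yaw):   # yaw of tool x, deg
    s=monitor.state(); M=R.from_rotvec(s["ee_rot"]).as_matrix(); y0=np.degrees(np.arctan2(M[1,0],M[0,0]))
    d=M.T@(np.array([*xy,z])-s["ee_pos"])/.5; t=-((yaw-y0+180)%360-180)/360
    print("yaw0 %.2f shares %.4f %.4f %.4f twist %.4f"%(y0,*d,t)); return s
E
python3 -c "
from h import *
plan(fw(-.112,.025),.23,95.4)"
python3 -m pendant '0.5 -0.4 0 -0.223 -1;0.949 -0.777 0 -0.223 -1;0.949 -0.777 0 -0.223 -1;0.949 -0.777 0 -0.223 -1;0.949 -0.777 0 -0.223 -1;0.949 -0.777 0 -0.223 -1;0.949 -0.777 0 -0.223 -1;0.949 -0.777 0 -0.223 -1;0.949 -0.777 0 -0.223 -1;0.949 -0.777 0 -0.223 -1'
python3 -c "
from h import *
s=plan(fw(-.112,.025),.12,95.4);print(s['clock'],s['q'],s['wrist_force'],s['moment'])"
```

```text
yaw0 15.12 shares 0.9490 -0.7725 0.0026 twist -0.2230
clock: 1.1
ee_pos: [0.4415, -0.1466, 0.2312]
ee_rot: [-2.109, -2.328, 0.0]
wrist_force: [-0.5, 0.4, 0.8]
width: 0.001
finger_force: 0.0
yaw0 95.64 shares 0.1637 0.1482 0.2223 twist 0.0007
1.1 [-4.11240844e-01  1.52818035e-01  1.72165648e+00 -1.68627892e-04
  1.26722640e+00 -5.09587429e-01] [-0.53476125  0.44041704  0.75114205] [-0.0037225  -0.02657174 -0.02715077]
```

```bash
python3 -m pendant '0.164 0.148 0.1 0 -1;0.164 0.148 0.1 0 -1;0.164 0.148 0.1 0 -1;0.164 0.148 0.1 0 -1;0.164 0.148 0.1 0 -1'
python3 - <<'E'
from h import *
from bench import read_camera
s=monitor.state(); c=get_calibration("wrist"); im=read_camera("wrist"); t=read_camera("top")
cv2.imwrite("pics/w1.png",im); np.save("w1.npy",np.r_[c["T"].ravel()])
print(c["intrinsics"],c["k1"],c["T"]); print(wf(s["ee_pos"]))
plan(fw(-.105,.025),.031,95.4)
E
```

```text
clock: 1.6
ee_pos: [0.5063, -0.0598, 0.1808]
ee_rot: [-2.112, -2.324, 0.002]
wrist_force: [-0.3, -0.2, 0.3]
width: 0.001
finger_force: 0.0
[[302.85299356   0.         285.10406004]
 [  0.         302.85299356 210.60929007]
 [  0.           0.           1.        ]] -0.0506576289186997 [[ 0.99538968 -0.09207622 -0.02685814  0.49885657]
 [ 0.09588956  0.94907912  0.30009002  0.01705784]
 [-0.00214066 -0.30128192  0.95353271  0.32357998]
 [ 0.          0.          0.          1.        ]]
[-0.1138215   0.02602637]
yaw0 95.35 shares 0.0199 0.0022 0.3012 twist -0.0001
```

View pics/w1.png

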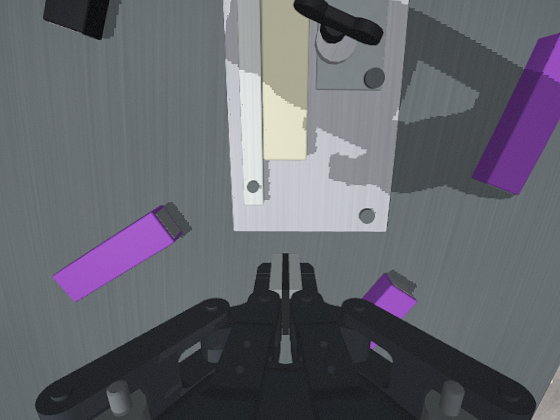

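The wrist view shows the piece's rear edge at row 159 between columns 264 and 307. The shut fingers are centred at column 285, in line with the piece, and the knob is at the top around (338, 20).

```bash
python3 - <<'E'
from h import *
c=get_calibration("wrist"); c["T"]=np.load("w1.npy").reshape(4,4)
for n,p,z in(("rearL",(264,159),.042),("rearR",(307,159),.042),("wingL",(297,8),.092),("wingR",(381,33),.092),("fencetop",(245,160),.027),("bedcornerL",(234,231),.012),("bedR",(387,231),.012)): 
    q=onz("wrist",p,z,c); print(n,q,wf(q))
E
python3 -m pendant '0.02 0.002 0.1 0 -1;0.02 0.002 0.2 0 -1;0.02 0.002 0.3 0 -1;0.02 0.002 0.3 0 -1'
```

```text
rearL [ 0.48250724 -0.02351163  0.042     ] [-0.07548921  0.04630242]
rearR [ 0.52217344 -0.01967772  0.042     ] [-0.07540524  0.00645145]
wingL [0.49961653 0.08777021 0.092     ] [0.03368863 0.01879651]
wingR [0.55890559 0.07847303 0.092     ] [ 0.01885312 -0.03935449]
fencetop [ 0.46319758 -0.02840234  0.027     ] [-0.07854102  0.06598664]
bedcornerL [ 0.45370586 -0.10996724  0.012     ] [-0.15885068  0.08311216]
bedR [ 0.62231805 -0.09368773  0.012     ] [-0.15851123 -0.08628375]
clock: 2.1
ee_pos: [0.5013, -0.0503, 0.0264]
ee_rot: [-2.11, -2.313, 0.011]
wrist_force: [-0.9, -0.4, -0.2]
width: -0.001
finger_force: 0.0
```

```bash
python3 -m pendant '0 0 0 0 -1;0 0 0 0 -1'; python3 -c "
from h import *
s=plan(fw(-.0885,.026),.031,95.4);print(wf(s['ee_pos']))"
```

```text
clock: 2.3
ee_pos: [0.509, -0.051, 0.0339]
ee_rot: [2.113, 2.319, 0.004]
wrist_force: [0.1, 0.4, 0.4]
width: 0.002
finger_force: 0.0
yaw0 95.33 shares 0.0336 -0.0070 0.0057 twist -0.0002
[-0.10531597  0.02253382]
```

```bash
python3 -m pendant '0.005 0 0.002 0 -1;0.01 0 0.004 0 -1;0.015 0 0.005 0 -1;0.02 0 0.005 0 -1;0.024 0 0.005 0 -1;0.028 0 0.005 0 -1;0.032 0 0.005 0 -1;0.036 0 0.005 0 -1;0.040 0 0.005 0 -1;0.044 0 0.005 0 -1'; python3 -c "
from h import *
s=plan(fw(-.052,.026),.031,95.4);print(wf(s['ee_pos']),s['wrist_force'],s['moment'])"
```

```text
clock: 3.3
ee_pos: [0.5049, -0.0281, 0.0287]
ee_rot: [2.114, 2.323, -0.0]
wrist_force: [1.3, -1.0, -0.9]
width: 0.001
finger_force: 1.0
yaw0 95.40 shares 0.0603 -0.0032 -0.0046 twist -0.0000
[-0.08215324  0.02439244] [ 1.3415664  -0.99321015 -0.93867206] [-0.37641567 -0.08129501  0.02445705]
```

```bash
python3 -m pendant '0.005 0 -0.003 0 -1;0.01 0 -0.003 0 -1;0.015 0 -0.003 0 -1;0.02 0 -0.003 0 -1;0.024 0 -0.003 0 -1;0.028 0 -0.003 0 -1;0.032 0 -0.003 0 -1;0.036 0 -0.003 0 -1;0.039 0 -0.003 0 -1;0.042 0 -0.003 0 -1'; python3 -c "
from h import *
s=plan(fw(-.052,.026),.031,95.4);print(wf(s['ee_pos']),s['wrist_force'],s['moment'])"
python3 - <<'E'
from h import *
from bench import read_camera
t=read_camera("top"); s=read_camera("side")
a=cv2.resize(t[190:262,185:305],(600,360),interpolation=cv2.INTER_CUBIC)
b=cv2.resize(s[220:300,215:315],(500,400),interpolation=cv2.INTER_CUBIC)
o=np.zeros((600,800,3),np.uint8); o[:280,:467]=cv2.resize(a,(467,280)); o[290:600,:388]=cv2.resize(b,(388,310)); cv2.imwrite("pics/p1.png",o)
E
```

```text
clock: 4.3
ee_pos: [0.503, -0.007, 0.0304]
ee_rot: [2.114, 2.323, 0.0]
wrist_force: [0.2, -2.1, 0.5]
width: -0.003
finger_force: 1.2
yaw0 95.40 shares 0.0179 -0.0032 -0.0013 twist -0.0000
[-0.06096382  0.02438865] [ 0.15945501 -2.07009541  0.47776998] [-0.40947091 -0.02176632  0.0489102 ]
```

View pics/p1.png

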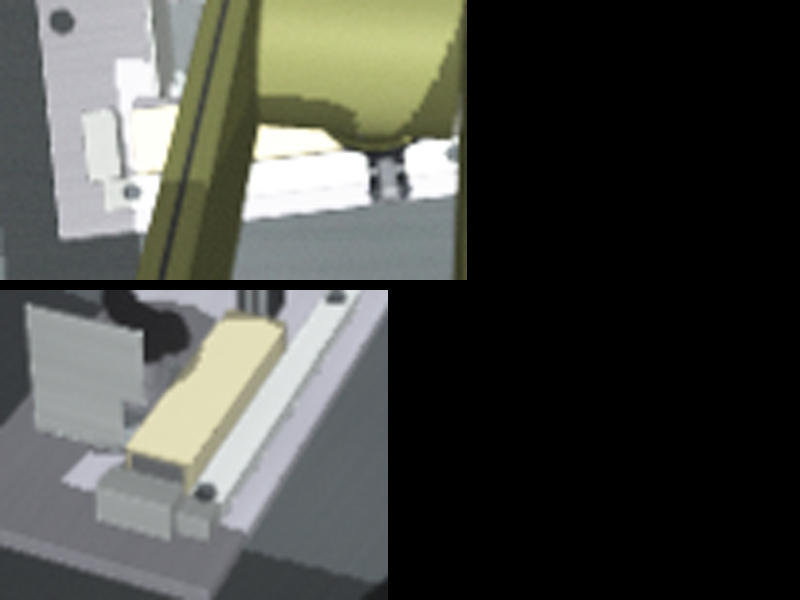

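The piece's front is roughly 10 mm short of the stop, and the fingers sit squarely behind the piece. I'll creep forward at 1 mm per row.

```bash
python3 -m pendant '0.002 0 0 0 -1;0.004 0 0 0 -1;0.006 0 0 0 -1;0.008 0 0 0 -1;0.010 0 0 0 -1;0.012 0 0 0 -1;0.014 0 0 0 -1'; python3 -c "
from h import *
s=monitor.state();print(wf(s['ee_pos']),s['wrist_force'],s['moment'])"
```

```text
clock: 5.1
ee_pos: [0.5022, -0.0, 0.0303]
ee_rot: [2.114, 2.323, 0.0]
wrist_force: [0.1, -3.1, 0.7]
width: 0.002
finger_force: 1.4
[-0.05397688  0.02446005] [ 0.09226736 -3.06506297  0.69484384] [-0.47368361 -0.0896275  -0.00057887]
```

```bash
python3 -m pendant '0.002 0 0 0 -1;0.003 0 0 0 -1;0.004 0 0 0 -1'; python3 -c "
from h import *
s=monitor.state();print(wf(s['ee_pos']),s['wrist_force'],s['moment'])"
```

```text
clock: 5.4
ee_pos: [0.5021, 0.0019, 0.0303]
ee_rot: [2.114, 2.323, 0.0]
wrist_force: [1.1, -3.2, 2.0]
width: 0.003
finger_force: 1.5
[-0.05200606  0.02444196] [ 1.08954169 -3.22989985  2.01058518] [-0.45180174 -0.00391214 -0.00296328]
```

```bash
python3 -m pendant '0.001 0 0 0 -1;0.002 0 0 0 -1;0.003 0 0 0 -1;0.004 0 0 0 -1'
```

```text
clock: 5.8
ee_pos: [0.5019, 0.0035, 0.0303]
ee_rot: [2.114, 2.324, -0.001]
wrist_force: [0.9, -6.2, 1.0]
width: 0.002
finger_force: 3.1
```

```bash
python3 -m pendant '0.001 0 0 0 -1;0.002 0 0 0 -1;0.003 0 0 0 -1'
```

```text
clock: 6.1
ee_pos: [0.502, 0.0036, 0.0304]
ee_rot: [2.111, 2.324, -0.003]
wrist_force: [0.7, -11.4, 0.6]
width: 0.001
finger_force: 6.0
```

```bash
python3 -m pendant '0.001 0 0 0 -1;0.002 0 0 0 -1'
```

```text
clock: 6.3
ee_pos: [0.5019, 0.0037, 0.0304]
ee_rot: [2.109, 2.324, -0.005]
wrist_force: [-0.4, -14.9, 1.1]
width: 0.002
finger_force: 7.9
```

Contact with the stop was made gently, and the force rose to 15 N with no further motion. I'll back off, rise, then move above the knob.

```bash
python3 -m pendant '-0.005 0 0 0 -1;-0.02 0 0 0 -1;-0.04 0 -0.01 0 -1;-0.05 0 -0.1 0 -0.45;-0.05 0 -0.2 0 -0.45;-0.05 0 -0.3 0 -0.45;-0.05 0 -0.3 0 -0.45'
python3 -c "
from h import *
plan(fw(.029,-.011),.18,165.6)"
```

```text
clock: 7.0
ee_pos: [0.5089, -0.0193, 0.1876]
ee_rot: [2.107, 2.315, 0.014]
wrist_force: [0.7, -0.4, -0.3]
width: 0.273
finger_force: 0.0
yaw0 95.38 shares 0.2056 0.0609 0.0155 twist -0.1951
```

```bash
python3 -m pendant '0.206 0.061 0 -0.195 -0.45;0.206 0.061 0 -0.195 -0.45;0.206 0.061 0 -0.195 -0.45;0.206 0.061 0 -0.195 -0.45;0.206 0.061 0 -0.195 -0.45;0.206 0.061 0 -0.195 -0.45;0.206 0.061 0 -0.195 -0.45;0.206 0.061 0 -0.195 -0.45;0.206 0.061 0 -0.195 -0.45;0.206 0.061 0 -0.195 -0.45'
python3 - <<'E'
from h import *
from bench import read_camera
s=monitor.state(); c=get_calibration("wrist"); im=read_camera("wrist"); cv2.imwrite("pics/w2.png",im); np.save("w2.npy",c["T"]); print(s["q"],s["width"],c["T"][:3,3])
plan(fw(.029,-.011),.18,165.6)
cv2.imwrite("pics/top2.png",read_camera("top"))
E
```

```text
clock: 8.0
ee_pos: [0.5242, 0.0868, 0.18]
ee_rot: [-0.398, -3.115, -0.0]
wrist_force: [0.2, -1.0, -0.2]
width: 0.27
finger_force: 0.0
[ 8.43161579e-02  2.92923542e-01  1.66962128e+00  3.48189551e-04
  1.18003844e+00 -1.23252935e+00] 0.2699368792765919 [0.44940803 0.10616173 0.32284794]
yaw0 165.43 shares -0.0108 0.0010 0.0001 twist -0.0005
```

View pics/w2.png

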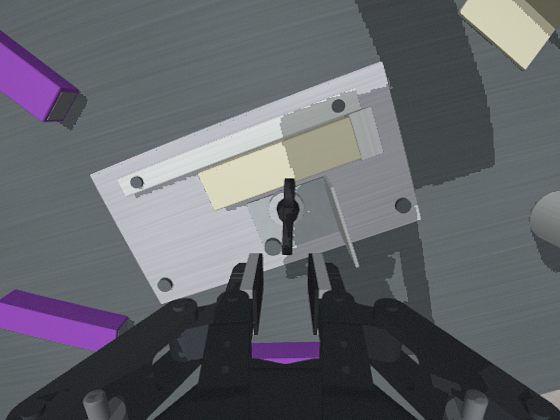

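The piece now sits against the stop at (362,150), with no visible gap. The wing is nearly aligned with the tool, from (290,179) to (287,254), and the fingers are centred near column 286.

```bash
python3 - <<'E'
from h import *
np.set_printoptions(precision=4,suppress=True)
im=cv2.imread("pics/w2.png"); c=get_calibration("wrist"); c["T"]=np.load("w2.npy")
m=(im.max(2)<60).astype(np.uint8); m[258:]=0; m[:172]=0; m[:,:265]=0; m[:,312:]=0
n,l,st,ce=cv2.connectedComponentsWithStats(m); k=1+np.argmax(st[1:,4]); print(st[k],ce[k])
ys,xs=np.where(l==k)
for r in range(ys.min(),ys.max()+1,5): print(r,xs[ys==r].min(),xs[ys==r].max(),end=' | ')
P=np.array([onz("wrist",(x,y),.092,c)[:2] for x,y in zip(xs,ys)])
a=onz("wrist",(xs[ys<ys.min()+4].mean(),ys.min()-.5),.092,c); b=onz("wrist",(xs[ys>ys.max()-4].mean(),ys.max()+.5),.092,c)
print(); print(a,b,(a+b)/2,np.linalg.norm(a-b),np.degrees(np.arctan2(*(a-b)[1::-1])),wf((a+b)/2))
s=monitor.state(); print(s["ee_pos"],s["ee_rot"])
print("tcp px",proj("wrist",s["ee_pos"],c))
E
```

```text
[277 179  22  76 920] [287.7283 214.6837]
179 285 293 | 184 285 294 | 189 284 294 | 194 284 294 | 199 283 293 | 204 278 297 | 209 277 298 | 214 278 297 | 219 281 295 | 224 283 292 | 229 283 292 | 234 283 291 | 239 283 291 | 244 283 291 | 249 283 291 | 254 283 290 | 
[0.4953 0.0975 0.092 ] [0.5574 0.0795 0.092 ] [0.5264 0.0885 0.092 ] 0.06464126117077523 163.82186268266597 [ 0.0319 -0.0079]
[0.5244 0.0868 0.1801] [-0.3978 -3.1157 -0.0001]
tcp px (np.float64(285.168885225952), np.float64(269.47579056666103))
```

```bash
python3 -m pendant '-0.006 0.004 0.06 0.0045 -0.45;-0.006 0.004 0.12 0.0045 -0.45;-0.006 0.004 0.18 0.0045 -0.45;-0.006 0.004 0.22 0.0045 -0.45;-0.006 0.004 0.24 0.0045 -0.45;-0.006 0.004 0.24 0.0045 -0.45;-0.006 0.004 0.24 0.0045 -0.45;-0.006 0.004 0.24 0.0045 -0.45'
python3 - <<'E'
from h import *
from bench import read_camera
s=monitor.state(); print(s["wrist_force"],s["moment"],s["ee_pos"])
im=read_camera("wrist"); cv2.imwrite("pics/w3.png",im)
E
```

```text
clock: 8.9
ee_pos: [0.5292, 0.0882, 0.0615]
ee_rot: [0.438, 3.108, 0.001]
wrist_force: [0.3, 0.1, 0.4]
width: 0.273
finger_force: 0.0
[0.26576696 0.11233546 0.36677854] [0.00358452 0.0220965  0.02321688] [0.52921764 0.08820752 0.06151278]
```

View pics/w3.png

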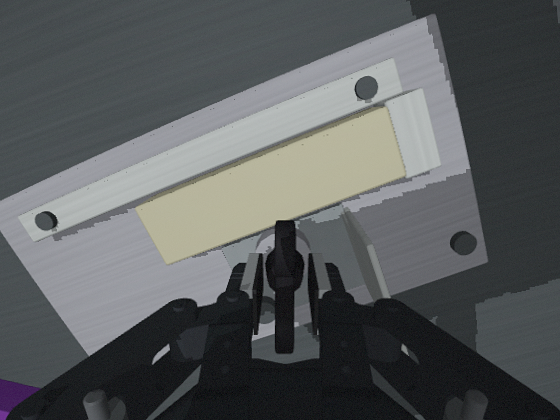

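The wing is centred between the open pads: wing at column 285, pads at 255 and 315, and the shield clear at (365, 250). I'll shift 2 mm forward, drop slightly, and close.

```bash
python3 -m pendant '0.004 0 0.002 0 -0.45;0.004 0 0.002 0 -0.7;0.004 0 0.002 0 -0.7;0.004 0 0.002 0 -1;0.004 0 0.002 0 -1;0.004 0 0.002 0 -1'
python3 -c "
from h import *
s=monitor.state(); print(s['wrist_force'],s['moment'],s['q'][5])"
```

```text
clock: 9.55
ee_pos: [0.5265, 0.0886, 0.0604]
ee_rot: [0.437, 3.11, 0.0]
wrist_force: [-1.2, -0.8, 5.6]
width: 0.193
finger_force: 58.5
[-1.22467126 -0.80334605  5.60945202] [-0.11572814  0.16344407  0.05716961] -1.203405837965746
```

The width reads 16 mm, not 9 mm, so the tips are probably on the hub under the wings. I'll reopen, rise 10 mm and re-grip.

```bash
python3 -m pendant '0 0 0 0 -0.45;0 0 0 0 -0.45;0 0 0 0 -0.45;0 0 -0.02 0 -0.45;0 0 -0.02 0 -0.7;0 0 -0.02 0 -0.8;0 0 -0.02 0 -1;0 0 -0.02 0 -1;0 0 -0.02 0 -1;0 0 -0.02 0 -1'
python3 -c "
from h import *
s=monitor.state(); print(s['wrist_force'],s['moment'],s['q'][5])"
```

```text
clock: 10.55
ee_pos: [0.5269, 0.0885, 0.0705]
ee_rot: [0.438, 3.109, 0.0]
wrist_force: [-1.3, -1.4, 6.2]
width: 0.089
finger_force: 61.8
[-1.274931   -1.4103097   6.23953474] [-0.224621    0.13884673 -0.11221529] -1.2032757029914682
```

Width is now about 8 mm, so the pads are on the wings. I'll turn clockwise (positive twist), a modest amount first.

```bash
cat > st.py <<'E'
from h import *
s=monitor.state(); y=R.from_rotvec(s["ee_rot"]).as_matrix()[:2,0]
print("yaw %.2f"%np.degrees(np.arctan2(y[1],y[0])),s["wrist_force"].round(1),s["moment"].round(3),"t6 %.3f"%s["joint_torque"][5],"w %.3f"%s["width"])
E
python3 st.py; python3 -m pendant '0 0 0 0.01 -1;0 0 0 0.02 -1;0 0 0 0.03 -1;0 0 0 0.04 -1;0 0 0 0.04 -1;0 0 0 0.04 -1' >/dev/null; python3 st.py
```

```text
yaw 163.97 [-1.3 -1.4  6.2] [-0.225  0.139 -0.112] t6 -0.066 w 0.089
yaw 149.55 [-0.7  1.6  6.5] [ 0.196  0.151 -0.019] t6 -0.058 w 0.089
```

```bash
python3 -m pendant '0 0 0 0.008 -1;0 0 0 0.016 -1;0 0 0 0.024 -1' >/dev/null; python3 st.py;  python3 -m pendant '0 0 0 0.006 -1;0 0 0 0.012 -1' >/dev/null; python3 st.py;python3 -m pendant '0 0 0 0.006 -1;0 0 0 0.012 -1' >/dev/null; python3 st.py
```

```text
yaw 140.81 [1.2 3.5 4.6] [ 0.489 -0.015  0.103] t6 -0.426 w 0.089
yaw 136.51 [0.6 2.7 4.4] [ 0.552 -0.085  0.109] t6 -0.292 w 0.087
yaw 132.19 [1.1 3.9 4.4] [ 0.66  -0.126  0.096] t6 -0.294 w 0.091
```

```bash
python3 -m pendant '0 0 0 0.006 -1;0 0 0 0.012 -1' >/dev/null; python3 st.py;  python3 -m pendant '0 0 0 0.006 -1;0 0 0 0.01 -1' >/dev/null; python3 st.py
```

```text
yaw 127.86 [0.9 4.7 4.4] [ 0.722 -0.112  0.11 ] t6 -0.293 w 0.089
yaw 124.28 [0.7 5.6 3.9] [ 0.754 -0.184  0.07 ] t6 -0.090 w 0.084
```

```bash
python3 -m pendant '0 0 0 0.006 -1;0 0 0 0.01 -1' >/dev/null; python3 st.py
```

```text
yaw 120.67 [2.2 5.9 3.5] [ 0.738 -0.219  0.089] t6 -0.093 w 0.085
```

```bash
python3 -m pendant '0 0 0 0.005 -1;0 0 0 0.008 -1' >/dev/null; python3 st.py
```

```text
yaw 117.81 [2.3 5.4 2.4] [ 0.795 -0.194  0.129] t6 -0.026 w 0.091
```

```bash
for i in 1; do python3 -m pendant '0 0 0 0.004 -1;0 0 0 0.008 -1' >/dev/null; python3 st.py; done
```

```text
yaw 114.92 [2.9 5.7 3.1] [ 0.866 -0.288  0.08 ] t6 -0.163 w 0.086
```

```bash
python3 -m pendant '0 0 0 0.004 -1;0 0 0 0.008 -1' >/dev/null; python3 st.py
```

```text
yaw 112.04 [3.1 5.9 2.4] [ 0.892 -0.292  0.075] t6 -0.161 w 0.086
```

```bash
python3 -m pendant '0 0 0 0.004 -1;0 0 0 0.008 -1' >/dev/null; python3 st.py
```

```text
yaw 109.17 [3.5 5.9 1.9] [ 0.948 -0.387  0.137] t6 -0.160 w 0.088
```

```bash
python3 -m pendant '0 0 0 0.004 -1;0 0 0 0.008 -1' >/dev/null; python3 st.py
```

```text
yaw 106.28 [2.9 6.  2.7] [ 0.933 -0.368  0.057] t6 -0.160 w 0.089
```

```bash
python3 -m pendant '0 0 0 0.004 -1;0 0 0 0.008 -1' >/dev/null; python3 st.py
```

```text
yaw 103.40 [3.8 6.3 2.2] [ 0.983 -0.447  0.094] t6 -0.160 w 0.084
```

```bash
python3 -m pendant '0 0 0 0.004 -1;0 0 0 0.008 -1' >/dev/null; python3 st.py
```

```text
yaw 100.53 [3.4 7.2 1.7] [ 0.977 -0.519  0.101] t6 -0.119 w 0.085
```

```bash
python3 -m pendant '0 0 0 0.004 -1;0 0 0 0.008 -1' >/dev/null; python3 st.py
```

```text
yaw 97.65 [3.8 6.4 1. ] [ 0.975 -0.586  0.149] t6 -0.113 w 0.087
```

```bash
python3 -m pendant '0 0 0 0.004 -1;0 0 0 0.008 -1' >/dev/null; python3 st.py
```

```text
yaw 94.77 [3.7 7.2 0.5] [ 0.939 -0.562  0.082] t6 -0.111 w 0.086
```

```bash
python3 -m pendant '0 0 0 0.004 -1;0 0 0 0.008 -1' >/dev/null; python3 st.py
```

```text
yaw 91.89 [4.9 6.9 0.2] [ 1.02  -0.568  0.12 ] t6 -0.110 w 0.083
```

```bash
python3 -m pendant '0 0 0 0.003 -1;0 0 0 0.006 -1' >/dev/null; python3 st.py
```

```text
yaw 89.74 [ 4.5  7.4 -0.2] [ 0.956 -0.642  0.195] t6 -0.022 w 0.089
```

```bash
python3 -m pendant '0 0 0 0.003 -1;0 0 0 0.006 -1' >/dev/null; python3 st.py
```

```text
yaw 87.59 [ 5.5  5.9 -0.1] [ 0.961 -0.677  0.224] t6 -0.005 w 0.086
```

Resistance is starting to rise, so I'll use smaller steps.

```bash
python3 -m pendant '0 0 0 0.002 -1;0 0 0 0.004 -1' >/dev/null; python3 st.py
```

```text
yaw 86.17 [5.5 7.4 0.4] [ 0.926 -0.66   0.219] t6 0.089 w 0.086
```

```bash
python3 -m pendant '0 0 0 0.002 -1;0 0 0 0.004 -1' >/dev/null; python3 st.py
```

```text
yaw 84.74 [ 5.9  7.4 -0.3] [ 0.951 -0.739  0.319] t6 0.155 w 0.082
```

```bash
python3 -m pendant '0 0 0 0.002 -1;0 0 0 0.003 -1' >/dev/null; python3 st.py
```

```text
yaw 83.69 [ 5.7  6.2 -0.8] [ 0.891 -0.734  0.394] t6 0.352 w 0.087
```

```bash
python3 -m pendant '0 0 0 0.0015 -1;0 0 0 0.003 -1' >/dev/null; python3 st.py
```

```text
yaw 82.63 [ 5.2  7.4 -0.3] [ 1.025 -0.72   0.474] t6 0.409 w 0.088
```

```bash
python3 -m pendant '0 0 0 0.001 -1;0 0 0 0.002 -1' >/dev/null; python3 st.py
```

```text
yaw 81.93 [ 5.6  7.2 -1.1] [ 0.976 -0.779  0.569] t6 0.508 w 0.087
```

```bash
python3 -m pendant '0 0 0 0.001 -1;0 0 0 0.001 -1' >/dev/null; python3 st.py
```

```text
yaw 81.58 [ 5.7  7.  -1.1] [ 0.931 -0.816  0.541] t6 0.601 w 0.084
```

```bash
python3 -m pendant '0 0 0 0.001 -1;0 0 0 0.0015 -1;0 0 0 0.0015 -1' >/dev/null; python3 st.py; python3 -m pendant '0 0 0 0 -1' >/dev/null; python3 st.py
```

```text
yaw 81.06 [ 5.9  7.7 -1.3] [ 0.999 -0.863  0.677] t6 0.673 w 0.091
yaw 81.06 [6.6 6.  0. ] [ 0.977 -0.838  0.625] t6 0.658 w 0.082
```

The turning moment is firm at about 0.63 N m. I'll release with a small opening and rise straight up.

```bash
python3 -m pendant '0 0 0 0 -0.7;0 0 0 0 -0.45;0 0 0 0 -0.45;0 0 0 0 -0.45;0 0 -0.02 0 -0.45;0 0 -0.06 0 -0.45;0 0 -0.15 0 -0.45;0 0 -0.25 0 -0.45;0 0 -0.25 0 -0.45'; python3 st.py
python3 - <<'E'
from h import *
from bench import read_camera
w=read_camera("wrist"); s=read_camera("side")
o=np.zeros((420,800,3),np.uint8); o[:,:460]=w[:,60:520]; o[:330,462:]=cv2.resize(s[205:300,212:310],(338,330)); cv2.imwrite("pics/e.png",o)
E
```

```text
clock: 17.35
ee_pos: [0.5304, 0.0886, 0.2014]
ee_rot: [2.383, 2.035, 0.016]
wrist_force: [0.6, 0.0, -0.0]
width: 0.275
finger_force: 0.0
yaw 80.98 [ 0.6  0.  -0. ] [ 0.017 -0.053  0.021] t6 -0.001 w 0.275
```

View pics/e.png

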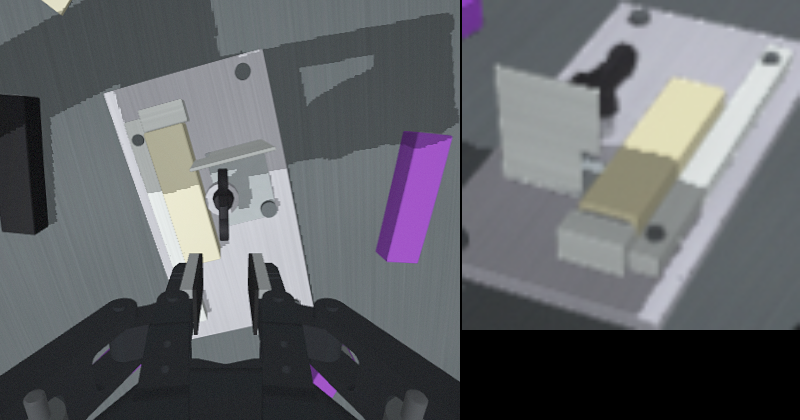

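The piece is seated against the stop (around (165,120) in the wrist view) and against the fence. The wing stayed where it was left at (223,205), and the gripper is clear of everything. I'll hand it in.

```bash
python3 -c "
from bench import workorder
print(workorder.finish_job())"
```

```text
the job is handed in; nothing more can be done
None
```

The box section is home against the end stop (seated at about 15 N), the wing knob is tightened clockwise to about 0.63 N m and released, and the job was handed in at about 17.5 s on the robot's clock; no verdict came back.

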